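# Gauge the groove of a slide channel

## Robot

A 7-joint arm with a two-finger parallel gripper is mounted at the origin on the work surface. World frame = base frame: x ahead of the robot, y to its left, z up, the work surface at z = 0. Lengths are in mm, angles in rad, forces in N, time in s.
With the tool pointing down it reaches from about 400 to 925 mm from the base axis. Payload 4.1 kg.
Tool frame: the origin (TCP) lies on the centre line of the jaws, within the pads' length; the fingertips stand 14 mm ahead of it and the grasp point (between the pads) lies 5 mm behind it (robot.tip_extent is the distance from the TCP to the fingertips, in mm); z points along the fingers, y is the direction in which the jaws open and shut (so a half turn about z gives the same grasp; the last joint's range is limited). The gripper opens to 85 mm and grips with 20 to 120 N. Pads are 22 mm wide; open, the fingers measure 114 mm over their backs; the gripper's body (76 mm by 85 mm) begins 54 mm behind the grasp point. The pads swing forward as they close: fully open they stand 13 mm farther back than shut.
Start: joints at [1.024, 0.398, 0.045, 1.537, -0.019, 1.207, -0.051], TCP at [281.479, -585.928, 245.347] pointing down, gripper open.
Joint ranges: [-2.82, 2.82], [-0.49, 2.23], [-1.37, 1.46], [0, 2.46], [-1.36, 4.5], [0.23, 2], [-2.94, 2.94]. Speed limits (rad/s): [2.57, 2.57, 3.14, 3.14, 3.14, 3.14, 3.14].

## Interface

Orientations are given as a rotation vector (axis times angle).
In Python, from workcell import robot, move_gripper, kin, cams gives the robot as it stands. The module is installed in compiled form; this text tells all that it offers. Calls block until the motion is done:
- robot.move_pose(position, orientation): joint-space move of the TCP to a pose.
- robot.move_l(position, rotation=None, v=150, f_stop=None): straight line of the TCP; rotation=None keeps the orientation; v is the mean speed in mm/s. With f_stop (N) it stops when the force on the tool has changed by that much, and returns True; else False.
- robot.move_j(angles): joint-space move.
- move_gripper(opening): finger opening in mm; the grip force is fixed at half the most; returns when the fingers have stopped.
- robot.wait(seconds).
- kin.inverse_kinematics(position, orientation): joint angles nearest the present ones, or None.
- cams.get_image(name): name is "scene" or "side" or "wrist"; returns a dict with "image" (420x560x3 uint8, red, green, blue), "fx", "fy", "cx", "cy" (pixels), "rvec" (rotation vector, rad) and "tvec" (3), from world to camera coordinates, as OpenCV has them. Camera axes: x right, y down, z forward; pixel columns grow to the right and rows downward; lengths in mm; the calibration is good to about 2 mm. A picture is of the moment at which its call begins. There is no depth.
A pose or a line that the arm cannot do raises robot.Unreachable and nothing moves.
- robot.hand_in(): hands the job in, once; it reports no verdict.
Readings, each from a call of its own:
- robot.current_t(): time.
- robot.current_q(): joint angles.
- robot.current_qvel(): joint speeds.
- robot.current_joint_efforts(): joint torques, N m.
- robot.current_tool_pos(): TCP position.
- robot.current_tool_rot(): TCP orientation.
- robot.current_wrist_force(): force on the tool from outside, world axes, zero at the start.
- robot.current_torque(): the same for the moment, N m.
- robot.current_grip_width(): finger opening in mm.
Only numpy, scipy, OpenCV 4.12 (cv2) and the standard library are available. Lean on these libraries where they do the work, as an engineer would, in place of code of your own. Each camera call takes 0.05 s, during which the arm holds its last target.

## Task

Lift the black groove-depth gauge out of its dock by its two ends, stand it on the slotted grey rest and let go, because the channel's walls leave no room for fingers at its ends. Take it again by its broad faces, set its sprung probe into the groove in the floor of the aluminium channel and push down until the gauge's base sits flat on the floor, and hold it so for about two seconds while the depth is read off the rod. Then stand the gauge back on the slotted rest, probe hanging in the slot, let go, and leave the other things on the bench where they are.

Things in the scene. Friction and masses are not known exactly. Their poses are not given: they have to be found in the camera images.
- gauge_centre (a point): centre of the groove-depth gauge, half-way up its height; an upright black block with a steel foot, 56 mm long (x), 24 mm thick (y), 40 mm high (z up), its flat base 20 mm below this point. Sides plain and parallel. 0.16 to 0.28 kg. At the start it stands in the dock, x along the dock's x. Its round rod shows 6 mm above the top, and rises as the probe is pushed in: that is the reading.
- probe (a joint): how far the gauge's probe is pushed in, m: 0 = out, at most 0.014. Seated over the 12 mm groove: 0.008. The spring pushes out with 3 N at 0, 4.6 N at 0.008, more than the gauge's weight: it must be held down. Beside the groove the probe bottoms out with the base 6 mm up.
- probe_tip (a point): lower tip of the gauge's probe, a round steel rod 7 mm across in the middle of the gauge, sticking out 20 mm below its base when free; z up
- dock_floor (a point): bare steel dock, fixed: centre of the floor the gauge's base stands on, 30 mm above the bench; z up. Two walls along its x, 30 mm apart inside, 44 mm long, 7 mm thick, reach the gauge's top (70 mm above the bench) and cover its broad faces; its ends stick out 6 mm past them and are free. A slot along x, 12 mm wide, 26 mm deep, takes the probe.
- rest_top (a point): grey plastic rest, fixed: centre of its flat top, 34 mm above the bench, 70 mm (x) by 80 mm (y); z up. A slot 18 mm wide, 28 mm deep, runs through its middle along y: the gauge stands across it (gauge's x along the rest's x, either way round) with the probe hanging in it. Open all round.
- channel_floor (a point): aluminium U-channel, fixed: centre of its flat inner floor, at the groove's mouth, 20 mm above the bench; z up. The groove runs along y, all of the 130 mm length, 13 mm wide, 12 mm deep. Walls 8 mm thick, 68 mm apart inside, at x = +-34 mm, rise 40 mm above the floor. Ends open. The gauge goes across: its x along the channel's x, either way round.
- thumbscrew0_centre (a point): brass thumb-screw standing on its 24 mm head, 34 mm high (bystander), half-way up
- thumbscrew1_centre (a point): a second, equal brass thumb-screw (bystander), half-way up
- jar_centre (a point): small amber jar, 44 mm across, 50 mm high (bystander), half-way up
- case_centre (a point): small two-part plastic case, 50 x 36 x 28 mm (bystander), its centre
- mouse_centre (a point): computer mouse, 100 x 58 x 30 mm (bystander), half-way up
- driver_grip (a point): the middle of the handle of a screwdriver lying flat, 170 mm long (bystander)

How it is judged (in metres and radians):
On the way, in this order (a step that is already met when the one before it is completed fails the run):
1. the gauge stands on the slotted rest, probe hanging free, let go (z of gauge_centre in the frame of rest_top between 0.018 and 0.022 m and horizontal distance between gauge_centre and rest_top below 0.03 m and angle between gauge_centre's own z axis and vertical below 0.06 rad and value of joint probe below 0.0015 m and contact force between the fingers and gauge below 0.05 N), for 0.2 s.
2. the probe is in the groove and the gauge's base flat on the channel floor (within 1.6 mm and 0.05 rad), held there for a second (z of gauge_centre in the frame of channel_floor between 0.017 and 0.0216 m and y of gauge_centre in the frame of channel_floor between -0.065 and 0.065 m and x of gauge_centre in the frame of channel_floor between -0.012 and 0.012 m and angle between gauge_centre's own z axis and vertical below 0.05 rad and value of joint probe above 0.0063 m), for 1 s.
At the end, for the whole second after the job is handed in: the gauge stands upright (within 0.06 rad) on the slotted rest again, its base on the top within 2 mm, its centre within 30 mm of the rest's centre, the probe fully out (reading under 1.5 mm), let go (all of step 1); the robot touches nothing.
It fails at once if a bystander was moved more than 25 mm (distance of any of thumbscrew0_centre, thumbscrew1_centre, jar_centre, case_centre, mouse_centre, driver_grip from where it was at the start of the episode above 0.025 m).
It also fails if it takes over 72 s, if anything falls off the work surface, if the arm or the gripper's body presses on something with over 40 N, if the wrist force passes 120 N, or if a joint passes its speed limit or range.

## Working session

There is one attempt and no reset: what is moved stays moved. The work goes in short steps, each a Python script; the robot and the scene stay as the last script left them, time stands still between calls to the robot, and variables do not carry over. Pictures are saved under pics/ and viewed, and the job is handed in when it is done.

```bash
mkdir -p pics; ls; cat > h.py <<'E'
import numpy as np, cv2
from workcell import robot, move_gripper, kin, cams
def snap(name,fn):
    d=cams.get_image(name); cv2.imwrite('pics/'+fn+'.png',d['image'][:,:,::-1]); np.savez('pics/'+fn+'.npz',**d); return d
def load(fn): return dict(np.load('pics/'+fn+'.npz'))
def KRT(d):
    K=np.array([[d['fx'],0,d['cx']],[0,d['fy'],d['cy']],[0,0,1]],float); R=cv2.Rodrigues(np.array(d['rvec'],float))[0]; return K,R,np.array(d['tvec'],float).ravel()
def onz(d,uv,z):
    K,R,t=KRT(d); c=-R.T@t; out=[]
    for u,v in np.atleast_2d(uv):
        r=R.T@np.linalg.solve(K,[u,v,1.]); out.append(c+r*(z-c[2])/r[2])
    return np.array(out)
def proj(d,P):
    K,R,t=KRT(d); return cv2.projectPoints(np.atleast_2d(P).astype(float),np.array(d['rvec'],float),t,K,None)[0][:,0]
E
python3 - <<'E'
from h import *
for n in ['scene','side','wrist']:
    d=snap(n,n+'0'); K,R,t=KRT(d); print(n,K[0,0],-R.T@t,R[2])
print(robot.current_t(),robot.current_tool_rot())
E
```

```text
pics
scene 397.5858070543185 [1217.12191964 -680.42460771  761.48077241] [-0.57018892  0.56011018 -0.60096687]
side 384.0602304372849 [287.21534474 695.5634652  532.90338583] [ 0.29284443 -0.80566301 -0.51492645]
wrist 321.2613571167734 [ 357.33094604 -549.35863965  373.18838488] [-0.29613684 -0.14162138 -0.94458793]
0.15 [-3.06177863e+00 -6.97442556e-01  6.47979587e-04]
```

View pics/scene0.png

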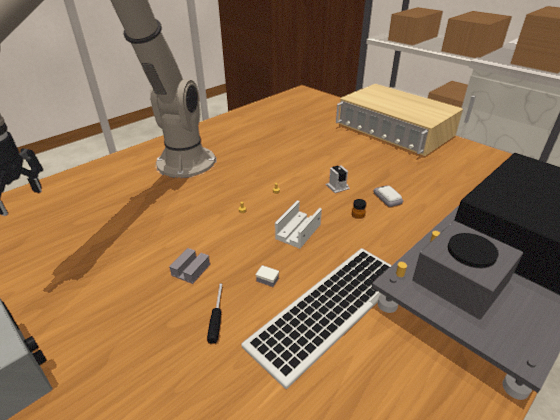

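View pics/side0.png

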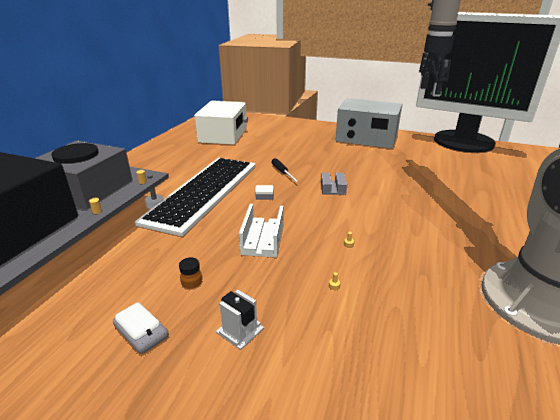

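View pics/wrist0.png

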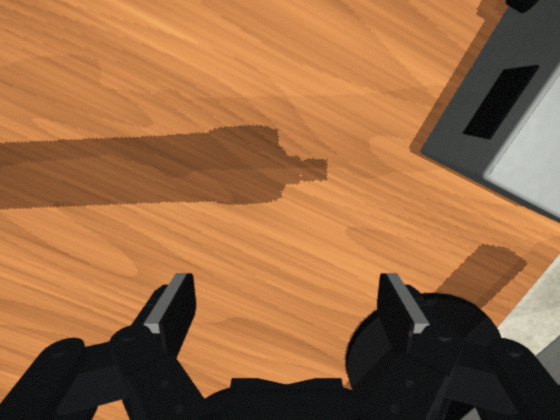

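The scene picture shows the dock at about (339,178), the rest at (190,265) and the channel at (298,226). Next I'll get rough positions and enlarged crops.

```bash
python3 - <<'E'
from h import *
s=load('scene0'); e=load('side0')
for n,a,b,z in [('dock',(339,172),(240,297),70),('rest',(190,264),(334,183),34),('chan',(298,230),(262,238),20),('ts0',(242,208),(349,240),17),('ts1',(276,188),(335,281),17),('jar',(359,208),(190,273),25),('case',(267,275),(264,191),14),('mouse',(388,195),(140,326),15)]:
    print(n,onz(s,a,z)[0].round(),onz(e,b,z)[0].round())
def crop(fn,x,y,w,h,k,out):
    im=cv2.imread('pics/'+fn+'.png')[y:y+h,x:x+w]; cv2.imwrite('pics/'+out+'.png',cv2.resize(im,None,fx=k,fy=k,interpolation=cv2.INTER_CUBIC))
crop('scene0',160,150,200,150,4,'sc1'); crop('side0',200,160,180,190,3,'sd1')
E
```

```text
dock [539. 258.  70.] [525. 262.  70.]
rest [ 518. -327.   34.] [ 493. -290.   34.]
chan [610. -15.  20.] [587.  21.  20.]
ts0 [407. -58.  17.] [396. -47.  17.]
ts1 [401.  97.  17.] [393. 105.  17.]
jar [675. 193.  25.] [673. 193.  25.]
case [ 674. -200.   14.] [ 678. -208.   14.]
mouse [692. 332.  15.] [685. 337.  15.]
```

View pics/sc1.png

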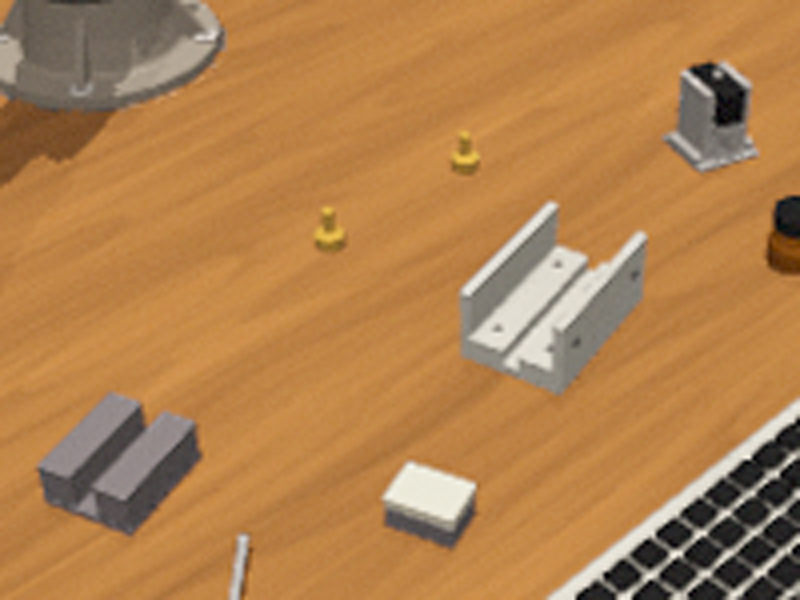

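View pics/sd1.png

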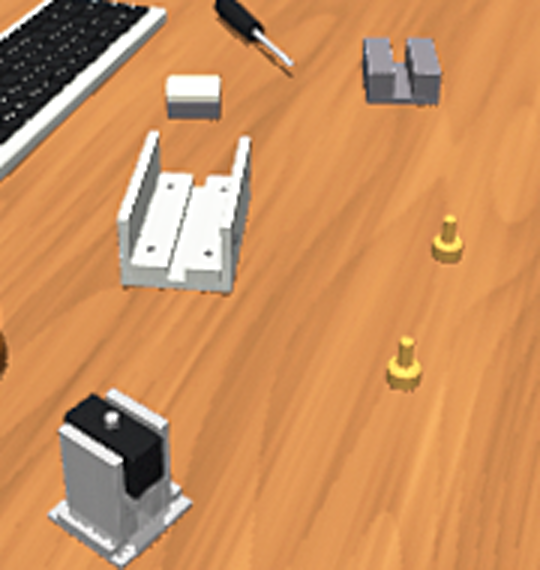

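```bash
python3 - <<'E'
from h import *
s=load('scene0'); e=load('side0')
S=lambda p:np.array(p)/4+[160,150]
D=lambda p:np.array(p)/3+[200,160]
np.set_printoptions(precision=1,suppress=True)
print('rest sc',onz(s,S([(40,467),(110,395),(200,425),(127,502)]),34))
print('rest sd',onz(e,D([(363,38),(432,38),(440,82),(368,82)]),34))
print('chan sc',onz(s,S([(463,293),(553,205),(645,237),(556,330)]),60))
print('chan sd',onz(e,D([(122,217),(155,133),(247,140),(233,225)]),60))
print('dockbase sc',onz(s,S([(708,168),(757,153),(668,140)]),0))
print('dock/gauge top sd',onz(e,D([(63,428),(122,463),(165,432),(110,393),(112,418)]),70))
E
```

```text
rest sc [[ 490.  -369.5   34. ]
 [ 463.8 -298.2   34. ]
 [ 531.2 -272.8   34. ]
 [ 555.7 -347.6   34. ]]
rest sd [[ 546.6 -344.3   34. ]
 [ 480.9 -369.    34. ]
 [ 452.5 -275.7   34. ]
 [ 516.2 -251.7   34. ]]
chan sc [[577.5 -73.9  60. ]
 [548.7  49.4  60. ]
 [625.1  67.7  60. ]
 [652.1 -57.1  60. ]]
chan sd [[616.4  69.7  60. ]
 [644.8 -51.8  60. ]
 [569.7 -67.7  60. ]
 [536.5  51.   60. ]]
dockbase sc [[547.8 244.9   0. ]
 [563.2 292.8   0. ]
 [495.4 254.4   0. ]]
dock/gauge top sd [[548.6 285.5  70. ]
 [506.1 297.9  70. ]
 [493.8 268.5  70. ]
 [536.5 250.8  70. ]
 [526.4 268.9  70. ]]
```

```bash
cat >> h.py <<'E'
from scipy.spatial.transform import Rotation as Ro
def rot(a): return (Ro.from_euler('z',a,degrees=True)*Ro.from_euler('x',180,degrees=True)).as_rotvec()
E
python3 - <<'E'
from h import *
np.set_printoptions(precision=2,suppress=True)
w=load('wrist0');K,R,t=KRT(w);T=np.array([281.479,-585.928,245.347]);Rt=Ro.from_rotvec([-3.06177863e+00,-6.97442556e-01,6.47979587e-04]).as_matrix()
print('cam in tool',Rt.T@(-R.T@t-T),'\n',Rt.T@R.T, robot.current_tool_pos())
print(proj(w,T),proj(w,T*[1,1,0]),w['cx'],w['cy'])
for n,(x,y),z,L in [('dock',(526,270),70,[74,-106]),('rest',(509,-321),70,[110,-70,20,-160]),('chan',(600,-1),50,[13,-167])]:
    for a in L: print(n,a,kin.inverse_kinematics([x,y,z],rot(a)),kin.inverse_kinematics([x,y,z+120],rot(a)))
E
```

```text
cam in tool [  84.19   -0.29 -127.85] 
 [[-0.   -0.94 -0.33]
 [ 1.   -0.    0.  ]
 [-0.   -0.33  0.94]] [ 281.29 -585.49  244.51]
[[286.55 290.57]] [[286.35 172.92]] 286.0781027543676 209.22714652136847
dock 74 [ 0.18  0.68 -0.99  1.82  0.67  1.01 -1.37] [ 0.2   0.51 -1.01  1.73  0.46  1.17 -1.22]
dock -106 [ 0.27  0.78 -1.16  1.82  0.81  1.1   1.67] [ 0.28  0.58 -1.15  1.72  0.56  1.22  1.85]
rest 110 [ 0.74  0.51 -0.32  1.81  0.21  0.85  0.67] [ 0.76  0.37 -0.34  1.71  0.14  1.08  0.72]
rest -70 [ 0.33  0.51  0.21  1.82 -0.14  0.83 -2.18] [ 0.35  0.36  0.18  1.72 -0.07  1.06 -2.24]
rest 20 [ 0.54  0.5  -0.06  1.82  0.04  0.83 -0.76] [ 0.54  0.36 -0.07  1.72  0.03  1.06 -0.75]
rest -160 [ 0.94  0.56 -0.59  1.8   0.39  0.9   2.09] [ 0.96  0.41 -0.6   1.71  0.26  1.1   2.2 ]
chan 13 [ 0.15  0.53 -0.28  1.83  0.2   0.81 -1.58] [ 0.21  0.39 -0.36  1.74  0.16  1.04 -1.55]
chan -167 [ 0.4   0.59 -0.63  1.82  0.44  0.87  1.36] [ 0.46  0.45 -0.7   1.73  0.32  1.08  1.46]
```

```bash
python3 - <<'E'
from h import *
for n,x,y,a in [('rest',505,-320,20),('chan',600,-1,13),('dock',526,270,74)]:
    robot.move_pose([x,y,225],rot(a)); snap('wrist','w_'+n); print(n,robot.current_t(),robot.current_tool_pos())
E
```

```text
rest 1.5083 [ 503.88844736 -322.13764628  225.09223476]
chan 2.8167 [599.98870859  -3.70774964 224.92898246]
dock 3.95 [527.44119887 267.27420706 224.77987784]
```

View pics/w_rest.png

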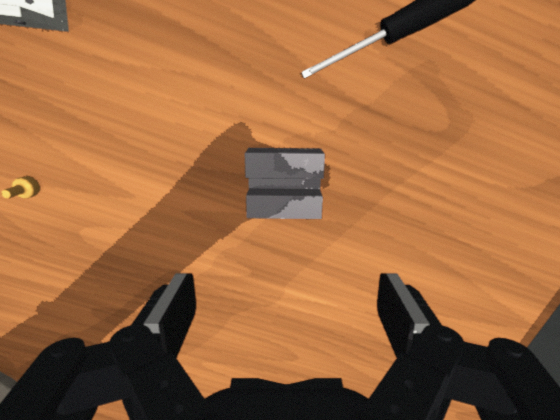

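View pics/w_chan.png

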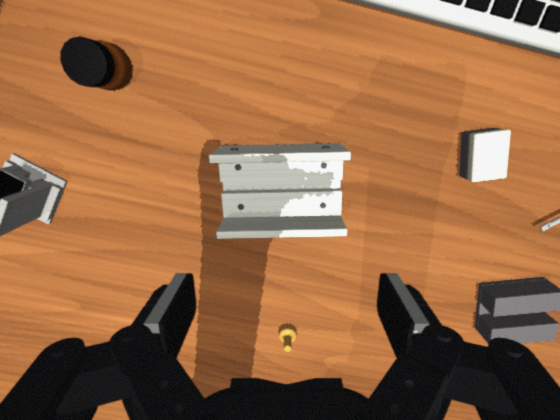

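View pics/w_dock.png

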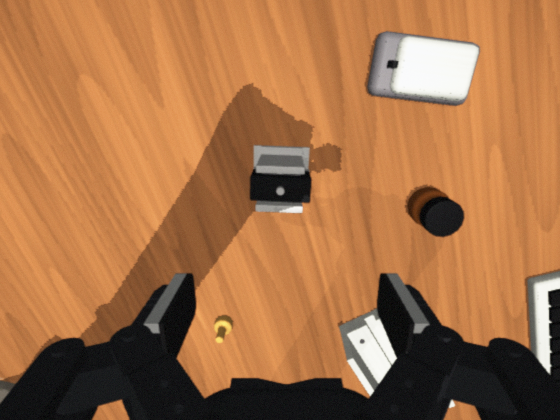

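```bash
python3 - <<'E'
from h import *
for n,x,y,w,h,k in [('rest',235,135,110,95,7),('chan',200,135,160,110,5),('dock',235,135,90,90,6)]:
    im=cv2.imread(f'pics/w_{n}.png')[y:y+h,x:x+w]; cv2.imwrite(f'pics/c_{n}.png',cv2.resize(im,None,fx=k,fy=k,interpolation=cv2.INTER_CUBIC))
E
```

```text
(no output)
```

View pics/c_rest.png

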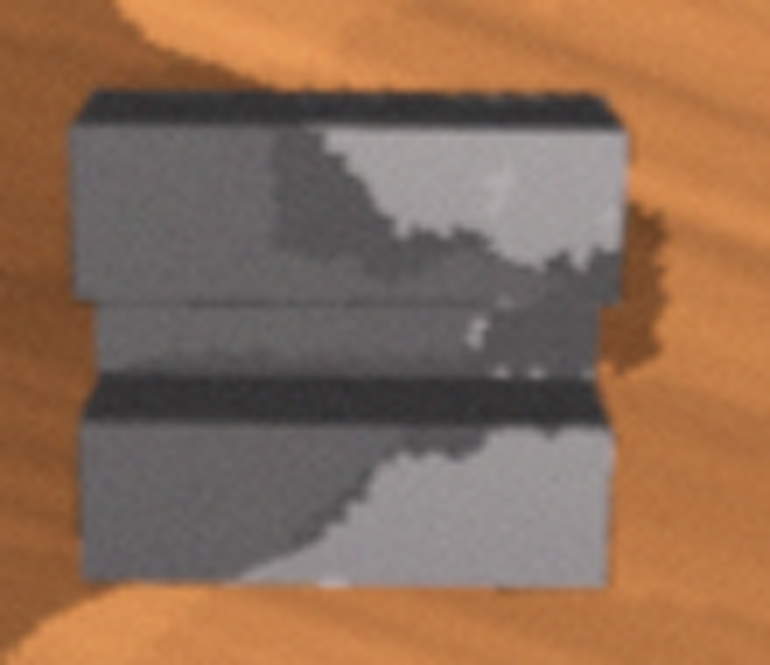

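View pics/c_chan.png

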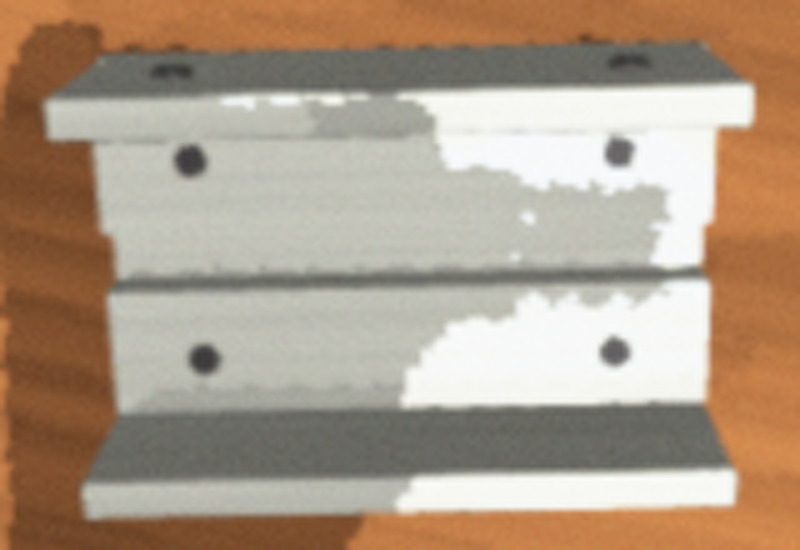

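View pics/c_dock.png

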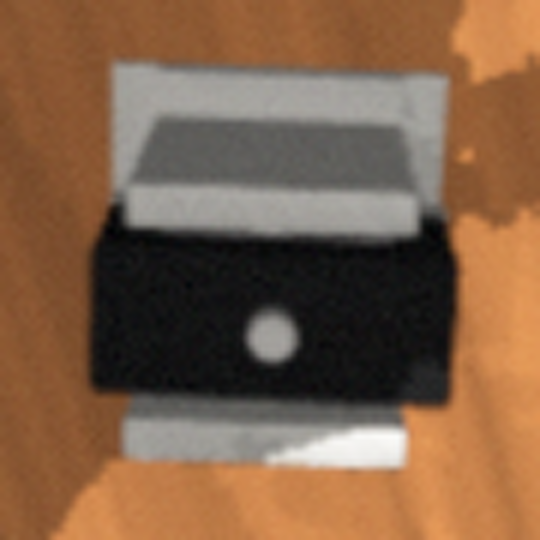

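```bash
cat > fit.py <<'E'
from h import *
from scipy.optimize import least_squares
def fit(d,uv,M,x0):
    uv=np.array(uv,float);M=np.array(M,float)
    def f(p):
        c,s=np.cos(p[2]),np.sin(p[2]); P=np.c_[p[0]+c*M[:,0]-s*M[:,1],p[1]+s*M[:,0]+c*M[:,1],M[:,2]]
        return (proj(d,P)-uv).ravel()
    r=least_squares(f,[x0[0],x0[1],np.radians(x0[2])],x_scale=[1,1,.01],loss='soft_l1')
    return r.x*[1,1,57.2958], f(r.x).reshape(-1,2)
E
python3 - <<'E'
from fit import *
np.set_printoptions(precision=2,suppress=True)
C=lambda p,k,o:(np.array(p)+.5)/k-.5+o
w=load('w_rest')
print(fit(w,C([(72,128),(628,130),(618,302),(78,300),(82,424),(612,432),(607,586),(84,582)],7,[235,135]),[(x,y,34) for x,y in [(35,40),(35,-40),(9,-40),(9,40),(-9,40),(-9,-40),(-35,-40),(-35,40)]],(509,-321,20)))
w=load('w_chan')
print(fit(w,C([(45,100),(755,85),(752,127),(48,140),(83,485),(737,470),(737,507),(86,518),(108,293),(710,280)],5,[200,135]),[(42,65,60),(42,-65,60),(34,-65,60),(34,65,60),(-34,65,60),(-34,-65,60),(-42,-65,60),(-42,65,60),(-6.5,65,20),(-6.5,-65,20)],(600,0,13)))
w=load('w_dock')
print(fit(w,C([(127,190),(418,195),(418,236),(127,230),(123,425),(407,432),(407,468),(122,462)],6,[235,135]),[(-22,22,70),(22,22,70),(22,15,70),(-22,15,70),(-22,-15,70),(22,-15,70),(22,-22,70),(-22,-22,70)],(526,270,-16)))
print(fit(w,C([(272,337),(92,392),(450,404)],6,[235,135]),[(0,0,76),(-28,-12,70),(28,-12,70)],(526,270,-16)))
E
```

```text
(array([ 501.32, -321.78,   19.3 ]), array([[-0.65, -0.59],
       [ 0.46, -0.18],
       [ 0.65,  0.78],
       [-0.65,  0.42],
       [-0.65, -0.36],
       [ 0.69, -0.89],
       [ 0.27,  0.5 ],
       [-0.14,  0.5 ]]))
(array([593.8 ,  -0.51,  13.96]), array([[-0.29, -0.18],
       [ 0.16, -0.17],
       [ 0.37,  0.16],
       [-0.02,  0.51],
       [-0.23, -0.44],
       [ 0.26, -0.07],
       [-0.08, -0.06],
       [-0.09,  0.34],
       [-0.05, -0.06],
       [-0.05,  0.08]]))
(array([522.56, 272.9 , -17.98]), array([[-0.47, -0.74],
       [ 0.29, -0.13],
       [-0.09,  0.7 ],
       [-0.46,  0.29],
       [ 0.27, -0.6 ],
       [ 0.18, -0.44],
       [-0.16,  0.61],
       [ 0.45,  0.32]]))
(array([523.58, 273.94, -18.27]), array([[ 0.08, -0.34],
       [-0.42,  0.19],
       [ 0.32,  0.17]]))
```

```bash
python3 - <<'E'
from h import *
np.set_printoptions(precision=2,suppress=True)
R=rot(72)
robot.move_pose([523.2,273.5,150],R); robot.wait(.3); print(robot.current_tool_pos(),robot.current_wrist_force())
print(robot.move_l([523.2,273.5,50],v=80,f_stop=8)); robot.wait(.3); print(robot.current_tool_pos(),robot.current_wrist_force())
move_gripper(50); print(robot.current_grip_width(),robot.current_tool_pos(),robot.current_wrist_force(),robot.current_t())
snap('wrist','g1')
E
```

```text
[524.35 273.94 151.84] [ 0.08 -1.47  0.82]
False
[523.33 273.54  50.25] [ 0.62 -0.28 -0.3 ]
55.236597399448236 [523.57 273.7   50.37] [0.96 0.74 2.49] 6.7333
```

View pics/g1.png

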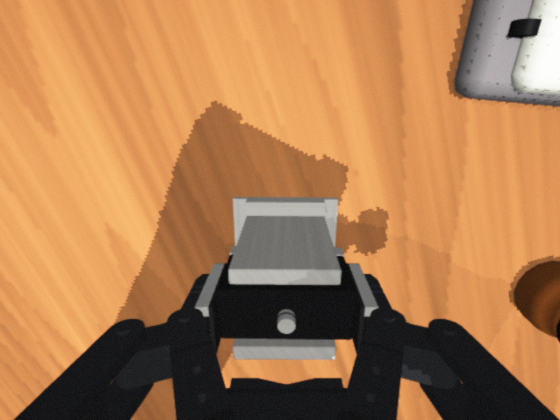

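```bash
python3 - <<'E'
from h import *
np.set_printoptions(precision=2,suppress=True)
robot.move_l([523.4,273.6,180],v=80,f_stop=25); robot.wait(.2); print(robot.current_tool_pos(),robot.current_wrist_force(),robot.current_grip_width())
R=rot(109.3)
robot.move_pose([501.3,-321.8,150],R); robot.wait(.3); print(robot.current_tool_pos(),robot.current_grip_width(),robot.current_t(),robot.current_wrist_force())
snap('wrist','r1');snap('side','rs1')
E
```

```text
[523.26 273.52 179.71] [ 0.12  1.15 -2.67] 55.0264699504771
[ 501.59 -321.36  150.02] 55.26107496072504 11.2 [-0.08  0.1  -1.99]
```

View pics/r1.png

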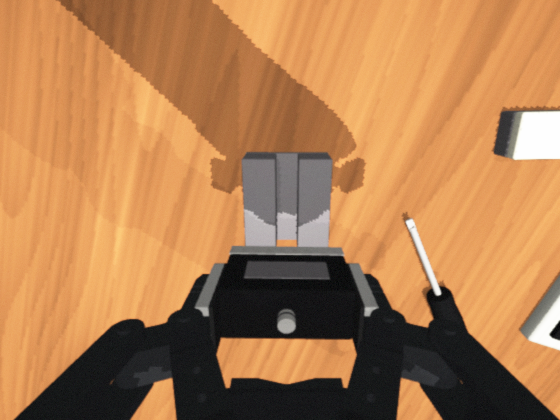

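View pics/rs1.png

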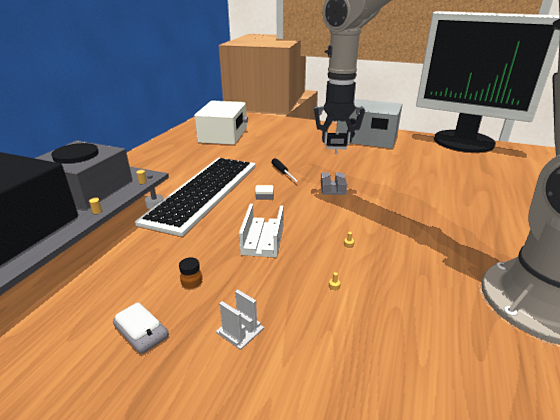

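```bash
python3 - <<'E'
from h import *
np.set_printoptions(precision=2,suppress=True)
print(robot.move_l([501.3,-321.8,62],v=80,f_stop=8),robot.current_tool_pos())
robot.wait(.2)
print(robot.move_l([501.3,-321.8,52.5],v=10,f_stop=4)); robot.wait(.2)
print(robot.current_tool_pos(),robot.current_wrist_force(),robot.current_t())
snap('wrist','r2');snap('scene','rs2')
E
```

```text
False [ 501.83 -322.08   62.66]
True
[ 501.19 -321.75   54.35] [-0.24 -0.24  5.52] 13.6833
```

View pics/r2.png

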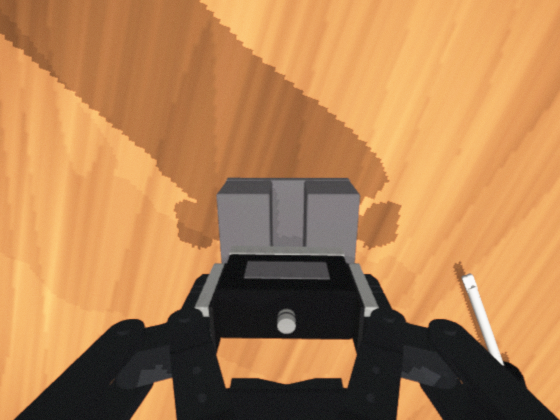

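View pics/rs2.png

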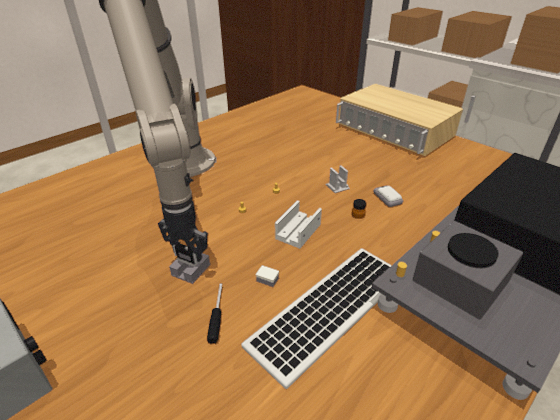

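Contact came at TCP z = 54.35, against 54.4 expected for the base on the rest top. The slot is centred under the rod, so I'm releasing.

```bash
python3 - <<'E'
from h import *
np.set_printoptions(precision=2,suppress=True)
move_gripper(85); robot.wait(.4); print(robot.current_grip_width(),robot.current_wrist_force())
robot.move_l([501.3,-321.8,140],v=100,f_stop=8)
robot.move_pose([501.3,-321.8,205],rot(19.3)); robot.wait(.3)
print(robot.current_tool_pos(),robot.current_t())
snap('wrist','r3')
im=cv2.imread('pics/r3.png')[110:250,210:360]; cv2.imwrite('pics/r3c.png',cv2.resize(im,None,fx=4,fy=4,interpolation=cv2.INTER_CUBIC))
E
```

```text
84.86612752511704 [-0.28  0.   -0.04]
[ 501.19 -321.84  204.83] 17.2083
```

View pics/r3c.png

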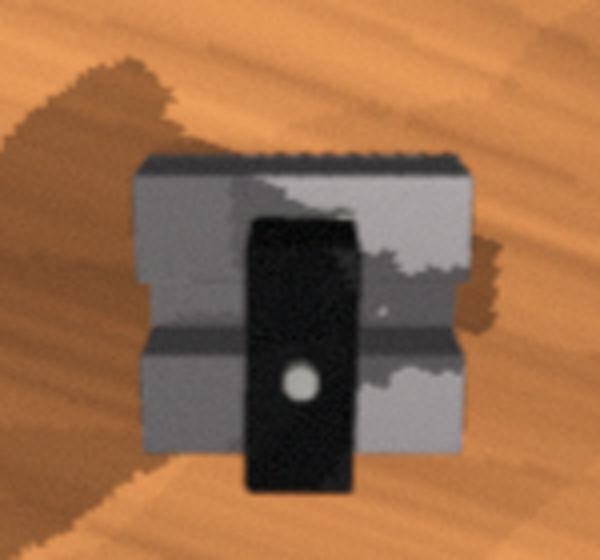

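```bash
python3 - <<'E'
from fit import *
np.set_printoptions(precision=2,suppress=True)
C=lambda p:(np.array(p)+.5)/4-.5+[210,110]
w=load('r3')
print(fit(w,C([(301,382),(247,491),(352,491),(248,246),(358,250)]),[(0,0,80),(-28,12,74),(-28,-12,74),(28,12,74),(28,-12,74)],(501,-322,19)))
print(fit(w,C([(134,176),(471,176),(463,452),(142,452)]),[(x,y,34) for x,y in [(35,40),(35,-40),(-35,-40),(-35,40)]],(509,-321,20)))
E
```

```text
(array([ 500.67, -321.55,   18.37]), array([[ 0.03,  0.18],
       [-0.58,  0.81],
       [ 0.49,  1.19],
       [-0.82, -0.69],
       [ 0.89, -1.25]]))
(array([ 501.48, -321.52,   19.24]), array([[-0.86, -0.43],
       [ 0.83, -0.41],
       [-0.22,  0.54],
       [ 0.23,  0.53]]))
```

```bash
python3 - <<'E'
from h import *
np.set_printoptions(precision=2,suppress=True)
print(robot.move_l([501,-321.6,58],v=100,f_stop=8)); robot.wait(.3); print(robot.current_tool_pos(),robot.current_wrist_force())
move_gripper(18); robot.wait(.2); print(robot.current_grip_width(),robot.current_tool_pos(),robot.current_wrist_force(),robot.current_t())
robot.move_l([501,-321.6,150],v=100,f_stop=25)
robot.move_pose([593.8,-.5,150],rot(14)); robot.wait(.3)
print(robot.current_tool_pos(),robot.current_grip_width(),robot.current_t(),robot.current_wrist_force())
snap('wrist','k1')
E
```

```text
False
[ 501.14 -321.66   58.25] [-0.09 -0.13 -0.43]
23.171721365334253 [ 501.21 -321.75   58.16] [-0.17 -0.18  1.1 ] 19.9583
[593.79  -1.62 150.  ] 23.16918202037239 22.5917 [ 0.4  -0.58 -2.81]
```

View pics/k1.png

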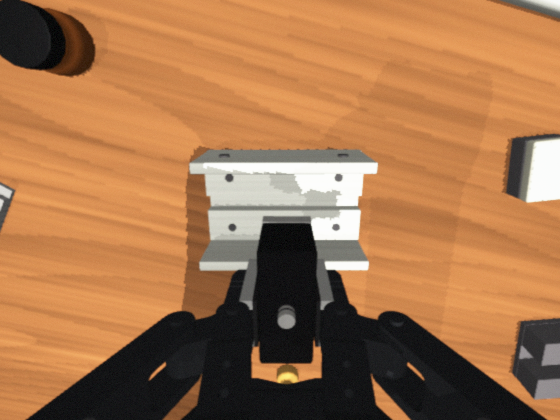

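```bash
python3 - <<'E'
from h import *
im=cv2.imread('pics/k1.png'); 
cv2.imwrite('pics/k1a.png',cv2.resize(im[140:280,180:390],None,fx=3.7,fy=3.7,interpolation=cv2.INTER_CUBIC))
g=cv2.convertScaleAbs(im[205:375,230:345],alpha=2.5,beta=20)
cv2.imwrite('pics/k1b.png',cv2.resize(g,None,fx=3.5,fy=3.5,interpolation=cv2.INTER_CUBIC))
E
```

```text
(no output)
```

View pics/k1a.png

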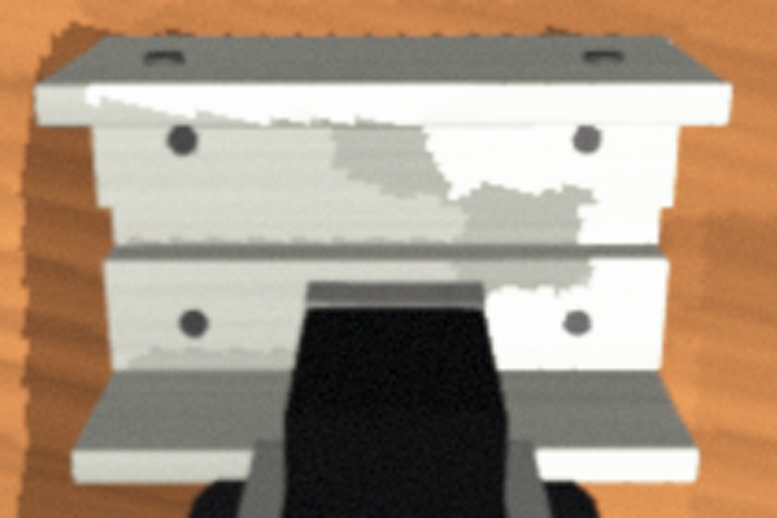

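View pics/k1b.png

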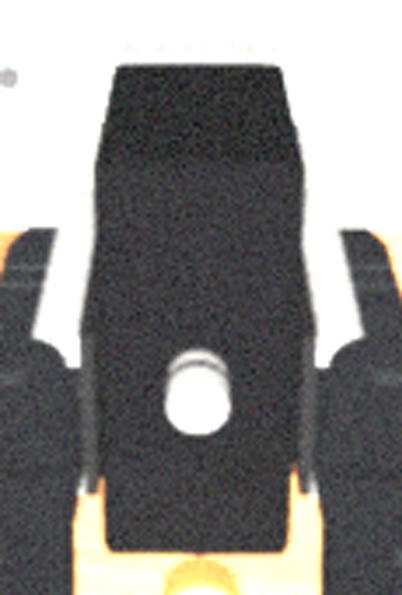

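```bash
python3 - <<'E'
from fit import *
np.set_printoptions(precision=2,suppress=True)
w=load('k1')
A=lambda p:(np.array(p)+.5)/3.7-.5+[180,140]
B=lambda p:(np.array(p)+.5)/3.5-.5+[230,205]
uv=np.r_[A([(308,284),(484,284)]),B([(97,162),(303,162),(198,402),(108,550),(287,550)])]
b=34+150-58.2
g,r=fit(w,uv,[(28,12,b),(28,-12,b),(28,12,b+40),(28,-12,b+40),(0,0,b+46),(-28,12,b+40),(-28,-12,b+40)],(594,0,14)); print(g,r)
c,r=fit(w,A([(35,86),(732,84),(730,124),(37,124),(72,450),(697,448),(697,481),(74,482),(104,258),(668,258)]),[(42,65,60),(42,-65,60),(34,-65,60),(34,65,60),(-34,65,60),(-34,-65,60),(-42,-65,60),(-42,65,60),(-6.5,65,20),(-6.5,-65,20)],(600,0,13)); print(c,r)
print(robot.current_tool_pos(),Ro.from_rotvec(robot.current_tool_rot()).as_euler('xyz',degrees=True))
E
```

```text
[593.87  -2.14  13.5 ] [[ 0.01 -1.35]
 [-0.26 -1.1 ]
 [-1.28 -0.48]
 [ 1.42 -0.17]
 [ 0.21  0.88]
 [-1.39  1.77]
 [ 1.16  1.97]]
[594.05  -0.27  13.93] [[-0.53 -0.71]
 [ 0.58 -0.45]
 [ 0.05  0.17]
 [ 0.09  0.46]
 [-0.51 -0.25]
 [ 0.82 -0.04]
 [-0.05  0.29]
 [-0.11  0.35]
 [-0.09  0.36]
 [-0.15  0.11]]
[593.79  -1.28 150.01] [179.99   0.    13.93]
```

```bash
python3 - <<'E'
from h import *
np.set_printoptions(precision=2,suppress=True)
xy=[593.8,-.3]
robot.move_l(xy+[85],v=80); robot.wait(.2)
f0=robot.current_wrist_force(); print(f0,robot.current_tool_pos())
hit=robot.move_l(xy+[56],v=25,f_stop=2.5); robot.wait(.2); print(hit,robot.current_tool_pos(),robot.current_wrist_force()-f0)
if not hit:
    hit=robot.move_l(xy+[42.5],v=10,f_stop=10); print(hit,robot.current_tool_pos(),robot.current_wrist_force()-f0,robot.current_t())
    robot.wait(.5); print(robot.current_tool_pos(),robot.current_wrist_force()-f0,robot.current_torque(),robot.current_grip_width())
    snap('wrist','p1'); snap('side','ps1')
E
```

```text
[ 0.52  0.1  -1.93] [594.24  -0.3   85.61]
False [593.89  -0.26  56.16] [-0.89  0.68 -0.05]
True [593.88  -0.26  44.15] [-0.38 -0.02  5.38] 26.4333
[593.83  -0.27  44.12] [-0.94 -0.45  6.99] [-0.08 -0.11  0.04] 23.020451790928742
```

View pics/p1.png

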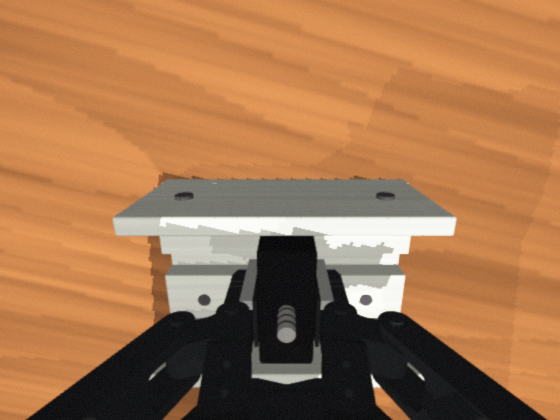

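The stop at TCP z = 44.12, against 44.2 expected, matches the base on the floor. The rod has clearly risen, with rings showing at (287,320). I'll press a touch firmer and hold.

```bash
python3 - <<'E'
from h import *
np.set_printoptions(precision=2,suppress=True)
print(robot.move_l([593.8,-.3,43.4],v=5,f_stop=5))
for i in range(4):
    robot.wait(.6); print(robot.current_tool_pos(),robot.current_wrist_force(),robot.current_t())
snap('wrist','p2')
im=cv2.imread('pics/p2.png')
cv2.imwrite('pics/p2c.png',cv2.resize(cv2.convertScaleAbs(im[225:390,220:350],alpha=2,beta=10),None,fx=3.5,fy=3.5,interpolation=cv2.INTER_CUBIC))
d=load('p2'); b=20
print(proj(d,[[593.8,-.3,b+54],[593.8,-.3,b+46],[593.8,-.3,66]]))
E
```

```text
True
[593.91  -0.3   44.19] [-0.72  0.5   2.45] 27.9
[593.94  -0.29  44.23] [0.28 0.41 3.75] 28.5
[593.91  -0.28  44.21] [ 0.56 -0.25  2.25] 29.1
[593.91  -0.29  44.21] [0.11 0.61 2.46] 29.7
[[285.   334.55]
 [285.04 320.61]
 [285.04 320.61]]
```

View pics/p2c.png

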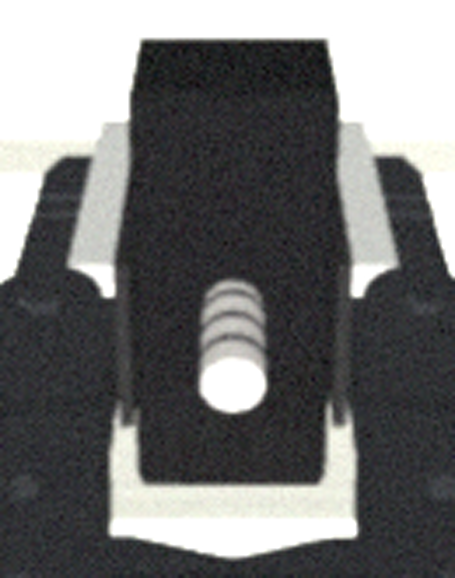

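```bash
python3 - <<'E'
from h import *
np.set_printoptions(precision=2,suppress=True)
print(robot.move_l([593.8,-.3,43.6],v=5,f_stop=15))
for i in range(3):
    robot.wait(.7); print(robot.current_tool_pos(),robot.current_wrist_force(),robot.current_t())
snap('wrist','p3')
print(robot.move_l([593.8,-.3,150],v=80,f_stop=25)); robot.wait(.2)
robot.move_pose([501.2,-321.7,150],rot(19.2)); robot.wait(.3)
print(robot.current_tool_pos(),robot.current_wrist_force(),robot.current_grip_width(),robot.current_t())
snap('wrist','q1')
E
```

```text
False
[593.93  -0.31  44.18] [-1.22  0.41  6.93] 30.725
[593.91  -0.32  44.15] [-1.04  0.44  6.67] 31.425
[593.88  -0.33  44.16] [-0.79  0.52  7.09] 32.125
False
[ 501.82 -320.74  150.01] [ 0.05 -0.27 -2.33] 23.203607622981323 35.425
```

View pics/q1.png

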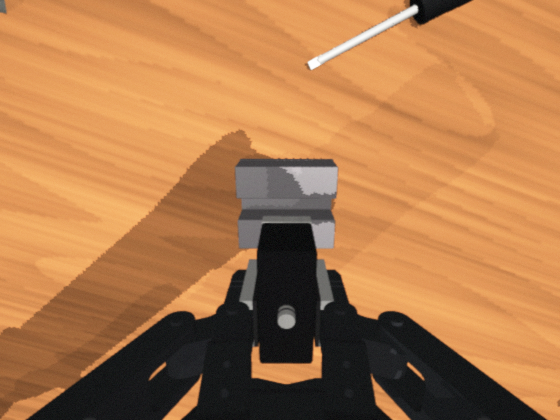

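```bash
python3 - <<'E'
from h import *
np.set_printoptions(precision=2,suppress=True)
print(robot.move_l([501.2,-321.7,66],v=80,f_stop=8)); robot.wait(.2); print(robot.current_tool_pos())
print(robot.move_l([501.2,-321.7,56.5],v=10,f_stop=4)); robot.wait(.2)
print(robot.current_tool_pos(),robot.current_wrist_force(),robot.current_t())
snap('wrist','q2')
E
```

```text
False
[ 501.51 -321.86   66.53]
True
[ 501.1  -321.6    58.12] [-0.23  0.2   5.35] 37.8167
```

View pics/q2.png

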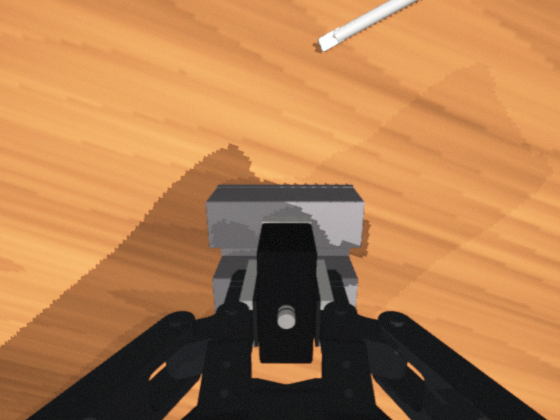

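Contact came at z = 58.12, matching 58.16 when I regrasped it there, and the rod is back down. Releasing and retreating.

```bash
python3 - <<'E'
from h import *
np.set_printoptions(precision=2,suppress=True)
move_gripper(85); robot.wait(.3); print(robot.current_grip_width(),robot.current_wrist_force())
robot.move_l([501.2,-321.7,215],v=100,f_stop=8); robot.wait(.5); print(robot.current_tool_pos(),robot.current_t())
snap('wrist','z1');
im=cv2.imread('pics/z1.png')[100:250,200:360]; a=cv2.resize(im,None,fx=3,fy=3,interpolation=cv2.INTER_CUBIC)
s=snap('scene','zs'); a2=cv2.imread('pics/zs.png')[225:345,150:270]; b=cv2.resize(a2,(300,300)); 
o=np.zeros((450,790,3),np.uint8); o[:,:480]=a; o[:300,485:785]=b; cv2.imwrite('pics/zz.png',o)
E
```

```text
84.87794106343499 [ 0.49  0.04 -1.  ]
[ 501.17 -321.69  214.97] 41.025
```

View pics/zz.png

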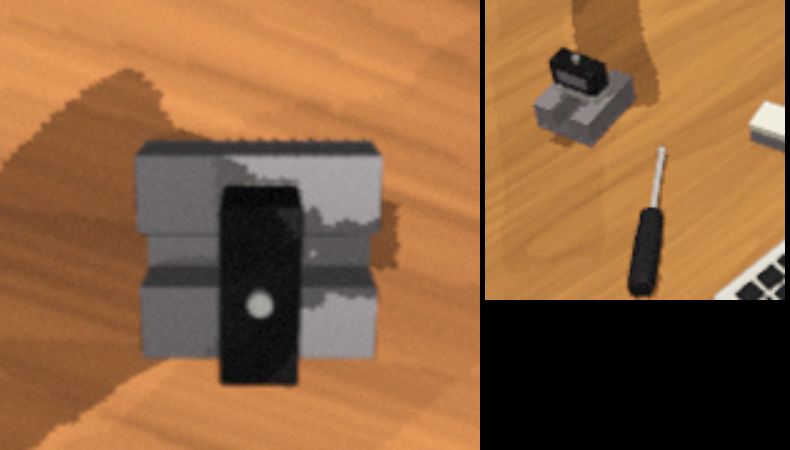

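View pics/zs.png

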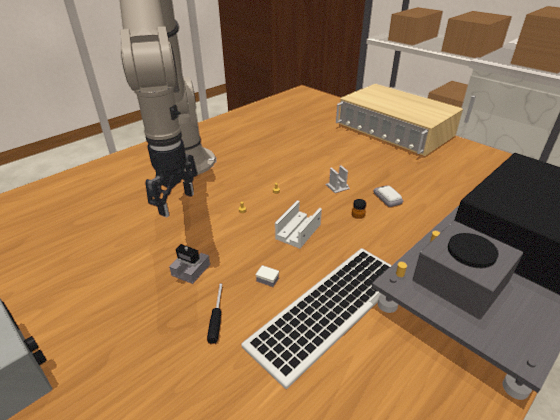

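The gauge stands upright and centred on the rest, at (187,257) in the scene picture. The other objects are at the same pixels as in the first picture.

```bash
python3 -c "
from h import *
robot.hand_in(); print(robot.current_t())"
```

```text
the job is handed in; nothing more can be done
the job is handed in; nothing more can be done
```

The gauge is back on the slotted rest, let go, and I handed the job in at about 41 s of the 72 s allowed. The hand-in gives no verdict, so everything below comes from my own checks.

- **First placing:** I lifted the gauge from the dock by its ends, stood it across the rest's slot and let go. The base made contact within 0.1 mm of the expected height.
- **Reading:** I took it again by its broad faces and pushed it down in the channel, where it stopped at tool height 44.12–44.2 mm (44.2 expected). It was held there about 5 s. The rod's top in the picture matched 8 mm of probe travel.
- **Hold force:** in the first part of the hold the force sagged to about the spring's force alone, with the height still within 0.1 mm of contact. I pressed firmer (about 9 N) for the last 2 s.
- **Final state:** the gauge touched down on the rest at 58.12 mm, against 58.16 mm when I had picked it up there. The last pictures show it upright and centred with the rod low and the gripper clear. The other objects look unmoved.

No check failed. The image fits for the gauge were off by up to about 2 pixels, and they agreed with the tool position within about 1 mm.

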